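# Take the tea mug apart into the drip tray

### The arm

A 7-joint arm with a two-finger parallel gripper is mounted at the origin on a cart in front of the work surface, level with it; the furniture and walls round the work are solid. World frame = base frame: x ahead of the robot, y to its left, z up, the work surface at z = 0. Lengths are in m, angles in rad, forces in N, time in s.
With the tool pointing down it reaches from about 0.4 to 0.85 m from the base axis. Payload 10.4 kg.
Tool frame: the origin (TCP) lies at the centre of the arm's flange, where the gripper is bolted on; the fingertips stand 173 mm ahead of it and the grasp point (between the pads) lies 155 mm ahead of it (manip.nose_length is the distance from the TCP to the fingertips, in m); z points along the fingers, x is the direction in which the jaws open and shut, and the axes are right-handed (so a half turn about z gives the same grasp; the last joint's range is limited). The gripper opens to 85 mm and grips with 20 to 120 N. Pads are 22 mm wide; open, the fingers measure 114 mm over their backs; the gripper's body (76 mm by 85 mm) begins 54 mm behind the grasp point. The pads swing forward as they close: fully open they stand 13 mm farther back than shut.
Start: joints at [1.176, 0.332, -0.065, 1.46, 0.022, 1.35, -0.088], TCP at [0.227, -0.582, 0.405] pointing down, gripper open.
Joint ranges: [-2.6, 2.6], [-0.5, 2.12], [-1.47, 1.34], [0.16, 2.42], [-1.27, 4.41], [0.06, 2.06], [-2.6, 2.6]. Speed limits (rad/s): [2.22, 2.22, 2.79, 2.79, 3.14, 3.14, 3.14].

### API

Orientations are given as a unit quaternion [x, y, z, w].
In Python, from workcell import status, cams, order, manip gives the robot as it stands.
- The arm moves only by the tool servo_tool, never from a script. Its argument "motion" is a list that holds one entry, the list of rows, each a list of 6 numbers: the shift along the tool's x, y, z in units of 50 mm (1.0 is 50 mm), then the turn, a rotation vector about the tool's x, y, z in units of 5 degrees (1.0 is 5 degrees). In form: [[[x, y, z, ax, ay, az], ...]]. A call has 1 to 12 rows; each row shifts and turns the pose as measured when the row begins, along the tool's axes as they then stand; what a row does not reach is not made up. A row lasts 1/10 s, in which the tool goes at most 50 mm and 8.59 degrees, less where a joint would pass 70% of its speed; a pose out of reach is approached as far as the arm can. A call is refused whole if a number of a shift passes 1 or a number of a turn 1, either way. A call with a gripper value outside its range is refused whole. "jaw" is the closure in counts, from 0 (fully open) to 255 (shut), set as the call begins (left out, the last holds). The fingers move at their own pace and stop on an object; "force" is the grip in N (left out, the last holds). Time passes only in rows, so rows that do not move let the fingers close. It gives the time, the measured TCP pose, the force and the opening at its end, in the units of the state.
- status.get_obs(): the state, without advancing time (a new reading comes with each control period).
- cams.camera(name): name is "side" or "top"; returns a dict with "color" (480x640x3 uint8, red, green, blue), "vertical_fov" (degrees; the focal length in pixels is half the picture's height over the tangent of half this angle, whatever the lens; pixels are square), "cx", "cy" (the principal point, pixels), "extrinsics" (4x4, takes a point from camera to world coordinates). Camera axes: x right, y down, z forward; pixel columns grow to the right and rows downward; lengths in m; the calibration is good to about 2 mm. A picture is of the moment at which its call begins. There is no depth.
- order.hand_in(): hands the job in, once; it reports no verdict.
The state is a dict: "clock": time; "joint_pos": joint angles; "joint_velocities": joint speeds; "tau": joint torques, N m; "position": TCP position; "ee_rot": TCP orientation; "ft_force": force on the tool from outside, world axes, zero at the start; "torque": the same for the moment, N m; "grip_width": opening from 0.0 (shut) to 1.0 (fully open).
Only numpy, scipy, OpenCV 4.12 (cv2) and the standard library are available. Lean on these libraries where they do the work, as an engineer would, in place of code of your own. Each camera call takes 0.05 s, during which the arm holds its last target.

### The job

Take the lidded tea mug apart: first lift off its lid and set it knob up, flat in the drip tray, then lift the steel infuser out by its handle and stand it upright in the tray beside the lid. Leave the empty mug standing where it is; the low lidded sugar bowl is not part of this.

Things in the scene. Friction and masses are not known exactly. Their poses are not given: they have to be found in the camera images.
- mug_mouth (a point): Centre of the mouth of the tall white mug (84 mm wide, 100 mm tall, with one side handle), on its axis at rim height, so 100 mm above the counter. The mug is loose. Its handle points along this point's -y, reaching 82 mm from the axis, and is lower than the rim.
- infuser: Steel tea infuser hanging in the mug, about 0.12 kg. Origin: centre of its underside (40 mm above the counter at first), z up. Tube 50 mm wide; flange 92 mm wide at 60-63 mm up rests on the mug's rim with a few mm of play; raised disc 74 mm wide to 67 mm. Wooden handle bar on the axis, 36 mm along x, 10 mm along y, 78-92 mm up, thin legs at its x ends: pinch across y.
- lid: White domed lid on the infuser's flange, hiding the infuser's handle; about 0.13 kg. Origin: centre of its lower edge (103 mm above the counter at first), z up. 90 mm wide, dome top at 37 mm, hollow (34 mm inside), loose over raised disc and handle. Round wooden knob on the axis, 22 mm wide, 43 to 59 mm up, neck 15 mm wide below it.
- drip_tray: Fixed shallow steel drip tray, 140 mm along x, 240 mm along y. Origin: centre of its underside. Floor 4 mm above the counter (its dark slots are flat marks), walls 4 mm thick, their top 12 mm above the counter. Lid and infuser fit side by side along y, e.g. centred 60 mm either side of the middle.
There are look-alikes about, which are no part of the job. Leave any purple look-alike of the part that bears mug_mouth alone.

How it is judged:
By the outcome, as a careful person would: the job done as asked, in the order asked, and still so for the second after the job is handed in, with the robot touching nothing.
It also fails if it takes over 64 s, if anything falls off the work surface, if the arm or the gripper's body presses on something with over 40 N, if the wrist force passes 120 N, or if a joint passes its speed limit or range.

## Working session

There is one attempt and no reset: what is moved stays moved. The work goes in short steps, Python scripts to look and compute and a tool call to move; the robot and the scene stay as the last step left them, time stands still between calls to the robot, and variables do not carry over. Pictures are saved under pics/ and viewed, and the job is handed in when it is done.

Besides the shell and the picture viewer there is one more tool, called as name(argument=value, ...) on one line, values as JSON. servo_tool: Moves the arm, as the interface text tells. Its arguments: {"type":"object","properties":{"motion":{"type":"array","items":{"type":"array","items":{"type":"array","items":{"type":"number"}}}},"jaw":{"type":"number"},"force":{"type":"number"}},"required":["motion"]}

```bash
mkdir -p pics; ls; python3 - <<'E'
from workcell import status,cams,order,manip
import cv2,numpy as np
print(status.get_obs()); print(manip.nose_length)
for n in("side","top"):
    c=cams.camera(n); cv2.imwrite(f"pics/{n}0.png",c["color"][:,:,::-1]); print(n,c["vertical_fov"],c["cx"],c["cy"],c["extrinsics"].tolist(),[k for k in c])
    np.savez(f"{n}0.npz",**c)
E
```

```text
pics
{'clock': 0.0, 'joint_pos': array([ 1.17640023,  0.3328778 , -0.06473362,  1.46095767,  0.02159462,
        1.34989014, -0.08850782]), 'joint_velocities': array([-0.00070535, -0.00034356,  0.0010226 , -0.00173614,  0.00116873,
        0.00037504,  0.00288358]), 'tau': array([ 1.26384988e-03, -6.25443006e+01,  5.00043947e-02, -3.91604984e+01,
        1.63519563e-02,  9.93298483e-03,  2.72060851e-05]), 'position': array([ 0.22703132, -0.58216572,  0.40390432]), 'ee_rot': array([ 8.25629997e-01, -5.64211477e-01, -6.07356083e-04, -3.84338198e-04]), 'ft_force': array([-0.69819711, -0.14987081, -0.35487754]), 'torque': array([-0.0062096 , -0.04009821,  0.00294096]), 'grip_width': 1.0041879342015403}
0.1734
side 49.051453068037475 309.89099030180665 235.47872758660463 [[0.9995090800808807, 0.028829832054559242, -0.012265382977198569, 0.4762380111926793], [0.024049798590498054, -0.4550968100345836, 0.890117127508567, -0.8207826259355342], [0.02007999062818313, -0.8899751312705608, -0.4555667455997201, 0.5055373534661186], [0.0, 0.0, 0.0, 1.0]] ['color', 'vertical_fov', 'cx', 'cy', 'extrinsics']
top 44.99731460561115 330.1611052232537 236.06899401076956 [[0.019570426016694824, -0.9842163574657005, 0.1758839393534093, 0.33374820536867467], [-0.9991026095852881, -0.025860869699285083, -0.033543865881325255, 0.007748026149080997], [0.037562933130851406, -0.1750696350465873, -0.9838392393776849, 0.9324444271915688], [0.0, 0.0, 0.0, 1.0]] ['color', 'vertical_fov', 'cx', 'cy', 'extrinsics']
```

View pics/side0.png

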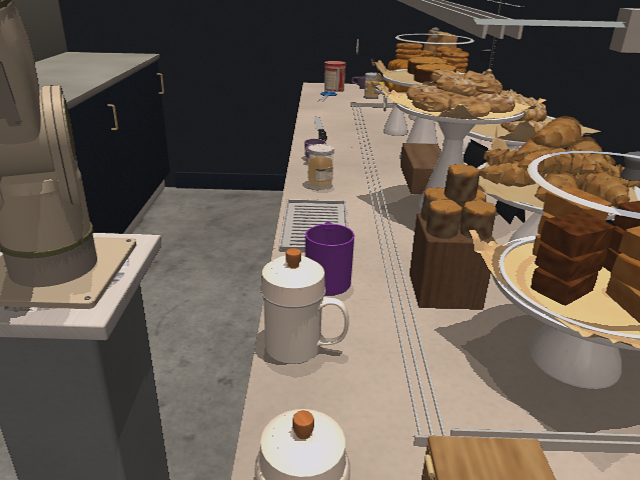

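View pics/top0.png

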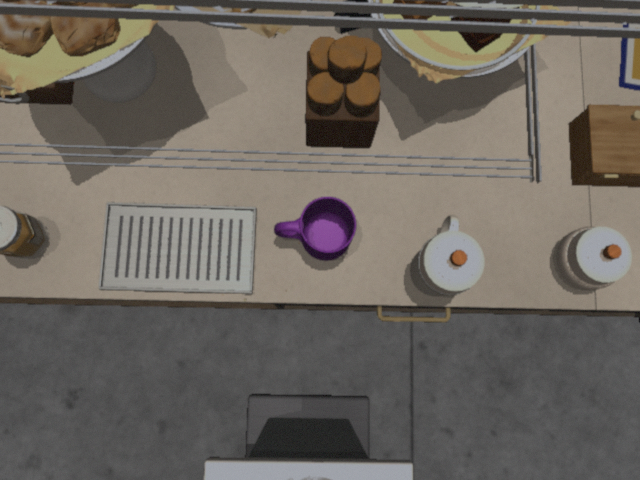

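The lidded mug is at about (293,310) in the side view and (451,262) in the top view, with its knob at (293,258) and (459,258). The sugar bowl is at (597,255), the purple look-alike at (327,227), and the tray spans (103–256, 205–293). Next I'll measure them.

```bash
cat > h.py <<'E'
import numpy as np,cv2
from workcell import status,cams,order,manip
def cam(n,save=None):
    c=cams.camera(n)
    if save: cv2.imwrite(f"pics/{save}.png",c["color"][:,:,::-1])
    return c
def ray(c,p):
    f=240/np.tan(np.radians(float(c["vertical_fov"]))/2); E=np.array(c["extrinsics"])
    d=E[:3,:3]@np.array([(p[0]-c["cx"])/f,(p[1]-c["cy"])/f,1.]); return E[:3,3],d/np.linalg.norm(d)
def plane(c,p,z):
    o,d=ray(c,p); return o+d*(z-o[2])/d[2]
def tri(c1,p1,c2,p2):
    o1,d1=ray(c1,p1);o2,d2=ray(c2,p2)
    t=np.linalg.lstsq(np.c_[d1,-d2],o2-o1,rcond=None)[0]
    a,b=o1+t[0]*d1,o2+t[1]*d2; return (a+b)/2,np.linalg.norm(a-b)
def proj(c,P):
    f=240/np.tan(np.radians(float(c["vertical_fov"]))/2); E=np.array(c["extrinsics"])
    q=E[:3,:3].T@(np.array(P)-E[:3,3]); return np.array([f*q[0]/q[2]+c["cx"],f*q[1]/q[2]+c["cy"]])
def blobs(m,amin=30):
    n,l,s,ce=cv2.connectedComponentsWithStats(m.astype(np.uint8)); return [(s[i].tolist(),ce[i].round(1).tolist()) for i in range(1,n) if s[i,4]>=amin]
E
python3 - <<'E'
from h import *
T=dict(np.load("top0.npz"));S=dict(np.load("side0.npz"))
for n,c,roi in(("top",T,(410,220,640,300)),("side",S,(250,240,360,480))):
    h=cv2.cvtColor(c["color"],cv2.COLOR_RGB2HSV); x0,y0,x1,y1=roi
    m=(h[...,0]<14)&(h[...,1]>140)&(h[...,2]>80); k=np.zeros_like(m);k[y0:y1,x0:x1]=1
    print(n,blobs(m&k))
    print(n,'purple',blobs((h[...,0]>130)&(h[...,0]<160)&(h[...,1]>90),200))
h=cv2.cvtColor(T["color"],cv2.COLOR_RGB2HSV)
cv2.imwrite("pics/crop.png",cv2.resize(T["color"][190:310,380:640,::-1],None,fx=3,fy=3,interpolation=cv2.INTER_CUBIC))
cv2.imwrite("pics/crop2.png",cv2.resize(T["color"][190:310,90:270,::-1],None,fx=4,fy=4,interpolation=cv2.INTER_CUBIC))
cv2.imwrite("pics/crop3.png",cv2.resize(S["color"][190:370,240:380,::-1],None,fx=3.3,fy=3.3,interpolation=cv2.INTER_CUBIC))
E
```

```text
top [([607, 245, 13, 13, 125], [613.2, 251.2]), ([452, 251, 14, 14, 155], [458.5, 257.4])]
top purple [([275, 197, 81, 63, 3144], [322.2, 227.6])]
side [([286, 248, 15, 20, 219], [293.0, 256.5]), ([293, 411, 21, 28, 432], [303.2, 423.4])]
side purple [([305, 222, 49, 73, 2504], [331.8, 254.0])]
```

View pics/crop.png

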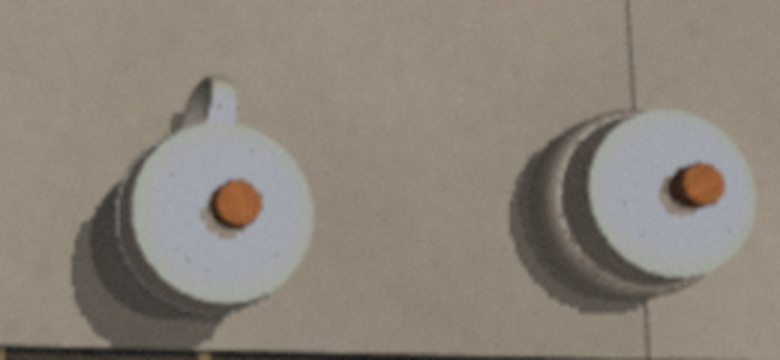

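View pics/crop2.png

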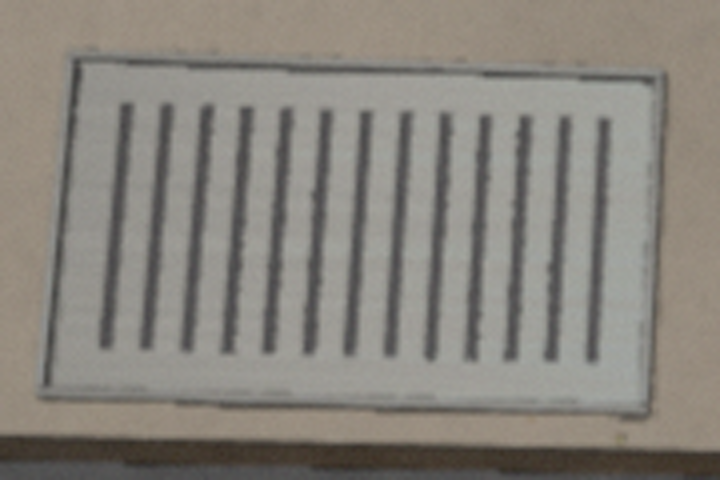

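View pics/crop3.png

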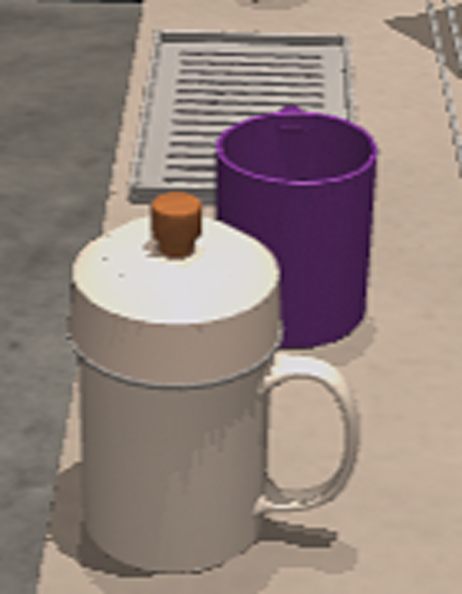

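```bash
python3 - <<'E'
from h import *
T=dict(np.load("top0.npz"));S=dict(np.load("side0.npz"))
np.set_printoptions(precision=4,suppress=True)
print("tri knob mid",tri(T,(458.5,257.4),S,(293,256.5)))
for z in(.160,.154): print(z,plane(T,(458.7,257.4),z),plane(S,(293,256.5),z))
print("side knob top ctr",plane(S,(240+177/3.3,190+203/3.3),.162), "top",plane(T,(458.7,257.3),.162))
h=plane(T,(380/1+218/3,190+85/3),.06);print("handle",h)
C=[plane(T,p,.012) for p in((107.5,203.75),(256.25,208.25),(252,293.25),(100,289.25))]
print(np.array(C)); print("tray ctr",np.mean(C,0),np.linalg.norm(C[0]-C[1]),np.linalg.norm(C[1]-C[2]))
d=C[0]-C[1]+C[3]-C[2]; print("tray y-axis yaw",np.degrees(np.arctan2(-d[0],d[1])))
for p in((327,205),(327,255)):print("purple",plane(T,(327,227),.1))
for z in(.2,.3,.4,.5,.6): print("bar",z,plane(T,(300,20),z),plane(T,(300,2),z))
print(np.degrees(2*np.arctan2(-.5642,.8256)))
for y in (290,296):print("edge",plane(T,(450,304),0),plane(T,(180,298),0))
E
```

```text
tri knob mid (array([ 0.4466, -0.1955,  0.1528]), np.float64(0.0028539219667009005))
0.16 [ 0.447  -0.1937  0.16  ] [ 0.4459 -0.2087  0.16  ]
0.154 [ 0.4479 -0.1953  0.154 ] [ 0.4454 -0.1981  0.154 ]
side knob top ctr [ 0.4462 -0.1985  0.162 ] top [ 0.4469 -0.1932  0.162 ]
handle [ 0.5227 -0.2116  0.06  ]
[[0.5416 0.3353 0.012 ]
 [0.5409 0.0971 0.012 ]
 [0.4034 0.098  0.012 ]
 [0.4043 0.3351 0.012 ]]
tray ctr [0.4726 0.2164 0.012 ] 0.23825821555829255 0.1375523869081878
tray y-axis yaw -0.19476914105121687
purple [ 0.4959 -0.0157  0.1   ]
purple [ 0.4959 -0.0157  0.1   ]
bar 0.2 [0.7649 0.0301 0.2   ] [0.7919 0.0309 0.2   ]
bar 0.3 [0.706  0.0271 0.3   ] [0.7294 0.0277 0.3   ]
bar 0.4 [0.6472 0.024  0.4   ] [0.6668 0.0246 0.4   ]
bar 0.5 [0.5883 0.021  0.5   ] [0.6043 0.0214 0.5   ]
bar 0.6 [0.5294 0.0179 0.6   ] [0.5417 0.0182 0.6   ]
-68.69597939560721
edge [ 0.3941 -0.2198  0.    ] [0.3942 0.2128 0.    ]
edge [ 0.3941 -0.2198  0.    ] [0.3942 0.2128 0.    ]
```

servo_tool(motion=[[[-0.25,-0.3,0,0,0,0],[-0.46,-0.57,0,0,0,0],[-0.46,-0.57,0,0,0,0],[-0.46,-0.57,0,0,0,0],[-0.46,-0.57,0,0,0,0],[-0.46,-0.57,0,0,0,0],[-0.46,-0.57,0,0,0,0],[-0.46,-0.57,0,0,0,0],[-0.46,-0.57,0,0,0,0],[-0.46,-0.57,0,0,0,0],[-0.46,-0.57,0,0,0,0],[-0.25,-0.3,0,0,0,0]]], jaw=0)

```text
clock: 1.3
position: [0.4321, -0.2184, 0.3993]
ee_rot: [0.824, -0.567, -0.005, -0.0]
ft_force: [-0.9, -0.1, -0.3]
grip_width: 0.999
```

servo_tool(motion=[[[0,0,0,0,0,-0.5],[0,0,0,0,0,-1],[0,0,0,0,0,-1],[0,0,0,0,0,-1],[0,0,0,0,0,-1],[0,0,0,0,0,-1],[0,0,0,0,0,-1],[0,0,0,0,0,-1],[0,0,0,0,0,-1],[0,0,0,0,0,-1],[0,0,0,0,0,-1],[0,0,0,0,0,-1]]])

```text
clock: 2.5
position: [0.4327, -0.2132, 0.3957]
ee_rot: [0.997, -0.077, -0.007, -0.004]
ft_force: [0.2, 0.7, 0.1]
grip_width: 1.002
```

```bash
cat >> h.py <<'E'
from scipy.spatial.transform import Rotation as R
def goal(P,yaw=None):
    o=status.get_obs(); q=R.from_quat(o["ee_rot"]); M=q.as_matrix()
    y=np.degrees(np.arctan2(M[1,0],M[0,0]))
    if yaw is None: yaw=y
    c,s=np.cos(np.radians(yaw)),np.sin(np.radians(yaw))
    G=R.from_matrix(np.array([[c,s,0],[s,-c,0],[0,0,-1.]]))
    print("t",round(o["clock"],2),"pos",o["position"].round(4),"yaw",round(y,1),"tilt",np.degrees(np.arccos(-M[2,2])).round(2),"F",o["ft_force"].round(1),"w",round(o["grip_width"],3),"q",o["joint_pos"].round(2))
    if P is not None: print("units shift",(M.T@(np.array(P)-o["position"])/.05).round(2),"turn",(np.degrees((q.inv()*G).as_rotvec())/5).round(2))
E
python3 -c "
from h import *
goal([.4465,-.196,.35],-11)"
```

```text
t 2.5 pos [ 0.4327 -0.2132  0.3957] yaw -8.8 tilt 0.96 F [0.2 0.7 0.1] w 1.002 q [ 0.78  0.05 -0.42  1.81  0.02  1.3   0.19]
units shift [ 0.23 -0.38  0.91] turn [-0.08  0.18  0.43]
```

servo_tool(motion=[[[0.12,-0.2,0.3,-0.04,0.09,0.2],[0.11,-0.18,0.3,-0.04,0.09,0.2],[0,0,0.3,0,0,0.03],[0,0,0,0,0,0]]])

```text
clock: 2.9
position: [0.4467, -0.1957, 0.3486]
ee_rot: [0.995, -0.095, -0.0, 0.0]
ft_force: [0.8, 0.8, 1.0]
grip_width: 0.998
```

```bash
python3 -c "
from h import *
goal([.4465,-.196,.317],-11)
c=cam('side','side1');t=cam('top','top1')
cv2.imwrite('pics/s1.png',cv2.resize(c['color'][130:370,200:400,::-1],None,fx=2.5,fy=2.5))
"
```

```text
t 2.9 pos [ 0.4467 -0.1957  0.3486] yaw -10.9 tilt 0.02 F [0.8 0.8 1. ] w 0.998 q [ 0.74  0.1  -0.45  1.87  0.05  1.18  0.09]
units shift [-0.    0.01  0.63] turn [ 0.   -0.    0.02]
```

View pics/s1.png

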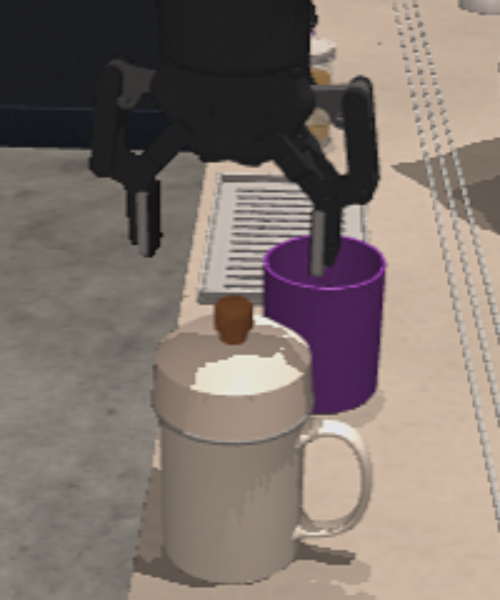

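View pics/top1.png

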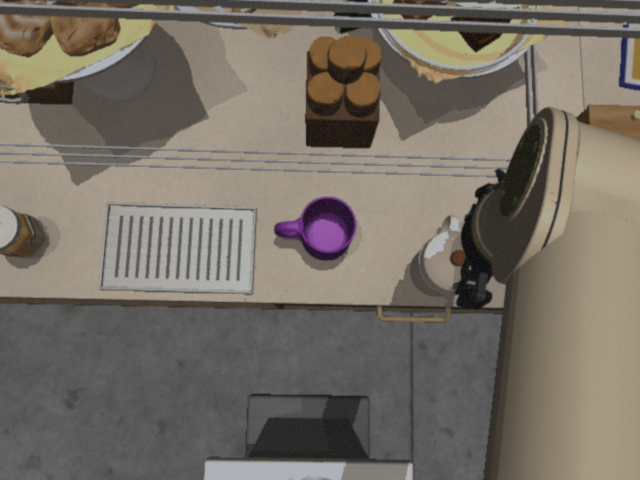

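The knob at (234,318) in the crop sits midway between the fingertips at x=148 and x=318. I'll go down and grip.

servo_tool(motion=[[[0,0,0.25,0,0,0],[0,0,0.25,0,0,0],[0,0,0.12,0,0,0],[0,0,0,0,0,0]]])

```text
clock: 3.4
position: [0.4474, -0.1967, 0.3186]
ee_rot: [0.995, -0.096, 0.002, 0.001]
ft_force: [0.2, -0.2, -0.2]
grip_width: 0.999
```

servo_tool(motion=[[[0,0,0,0,0,0],[0,0,0,0,0,0],[0,0,0,0,0,0],[0,0,0,0,0,0],[0,0,0,0,0,0],[0,0,0,0,0,0],[0,0,0,0,0,0],[0,0,0,0,0,0]]], jaw=255, force=40)

```text
clock: 4.2
position: [0.4476, -0.1968, 0.3194]
ee_rot: [0.995, -0.096, 0.003, 0.001]
ft_force: [-0.3, -0.5, -0.1]
grip_width: 0.239
```

```bash
python3 -c "
from h import *
goal([.4465,-.196,.317],-11)
c=cam('side')
cv2.imwrite('pics/s2.png',cv2.resize(c['color'][130:370,200:400,::-1],None,fx=2.5,fy=2.5))
"
```

```text
t 4.2 pos [ 0.4476 -0.1968  0.3194] yaw -11.0 tilt 0.35 F [-0.3 -0.5 -0.1] w 0.239 q [ 0.74  0.13 -0.44  1.9   0.06  1.12  0.08]
units shift [-0.02 -0.01  0.05] turn [ 0.02 -0.07  0.  ]
```

View pics/s2.png

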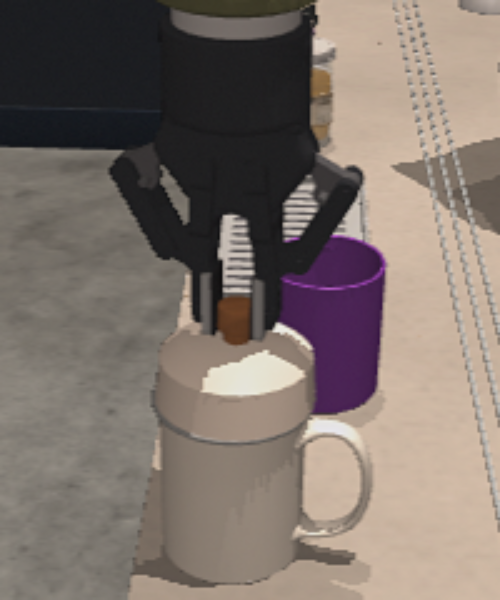

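servo_tool(motion=[[[0,0,0,0,0,0],[0,0,0,0,0,0],[0,0,0,0,0,0]]])

```text
clock: 4.55
position: [0.4476, -0.1968, 0.3194]
ee_rot: [0.995, -0.096, 0.003, 0.001]
ft_force: [-0.8, -0.6, -0.4]
grip_width: 0.236
```

```bash
python3 -c "
from h import *
goal([.4465,-.196,.317],-11)
c=cam('side')
cv2.imwrite('pics/s3.png',cv2.resize(c['color'][210:300,250:340,::-1],None,fx=6,fy=6))
"
```

```text
t 4.55 pos [ 0.4476 -0.1968  0.3194] yaw -11.0 tilt 0.35 F [-0.8 -0.6 -0.4] w 0.236 q [ 0.74  0.13 -0.44  1.9   0.06  1.12  0.08]
units shift [-0.03 -0.01  0.05] turn [ 0.02 -0.07  0.01]
```

View pics/s3.png

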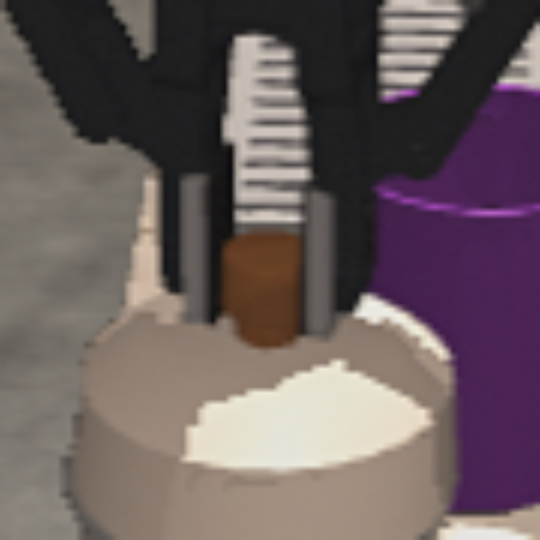

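servo_tool(motion=[[[0,0,-0.1,0,0,0],[0,0,-0.2,0,0,0],[0,0,-0.2,0,0,0],[0,0,-0.25,0,0,0],[0,0,-0.25,0,0,0],[0,0,-0.25,0,0,0],[0,0,-0.25,0,0,0],[0,0,-0.25,0,0,0],[0,0,-0.15,0,0,0],[0,0,0,0,0,0]]])

```text
clock: 5.6
position: [0.4472, -0.1963, 0.425]
ee_rot: [0.995, -0.096, 0.004, 0.002]
ft_force: [0.4, -0.7, -1.0]
grip_width: 0.239
```

```bash
python3 -c "
from h import *
goal([.4726,.2764,.42],-11)
c=cam('side','side4')
t=cam('top','top4')
cv2.imwrite('pics/s4.png',cv2.resize(c['color'][130:370,200:400,::-1],None,fx=2.5,fy=2.5))
"
```

```text
t 5.6 pos [ 0.4472 -0.1963  0.425 ] yaw -11.0 tilt 0.54 F [ 0.4 -0.7 -1. ] w 0.239 q [ 0.75  0.04 -0.44  1.76  0.02  1.33  0.12]
units shift [-1.3  -9.38  0.06] turn [ 0.04 -0.1   0.01]
```

View pics/s4.png

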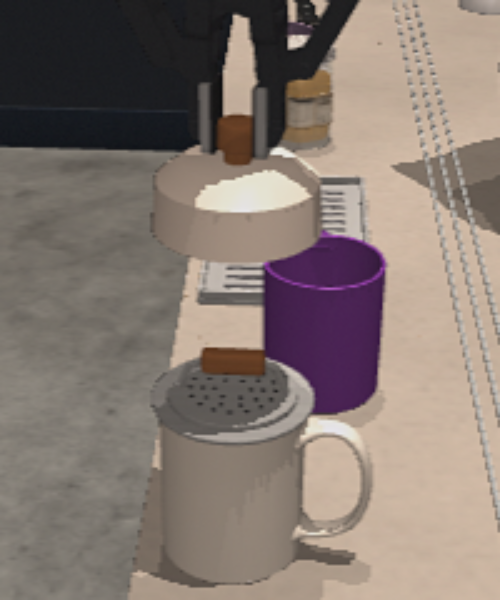

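View pics/top4.png

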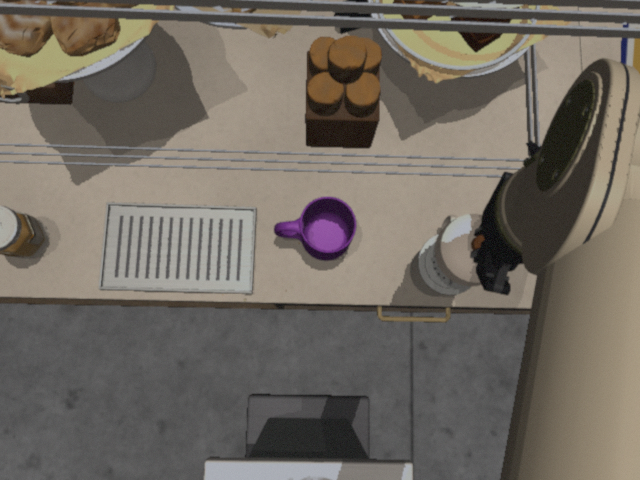

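The lid is off. The bare infuser shows its handle bar at (203–265, 362) in the crop, lying along world x. I'll carry the lid to the far half of the tray.

servo_tool(motion=[[[-0.05,-0.3,0,0,0,0],[-0.1,-0.6,0,0,0,0],[-0.1,-0.7,0,0,0,0],[-0.1,-0.75,0,0,0,0],[-0.1,-0.75,0,0,0,0],[-0.1,-0.75,0,0,0,0],[-0.1,-0.75,0,0,0,0],[-0.1,-0.75,0,0,0,0],[-0.1,-0.75,0,0,0,0],[-0.1,-0.75,0,0,0,0],[-0.1,-0.7,0,0,0,0],[-0.1,-0.6,0,0,0,0]]])

```text
clock: 6.9
position: [0.4618, 0.2362, 0.4151]
ee_rot: [0.995, -0.097, -0.002, 0.002]
ft_force: [0.4, 0.1, -1.6]
grip_width: 0.233
```

```bash
python3 -c "
from h import *
goal([.4726,.2764,.32],0)"
```

```text
t 6.9 pos [0.4618 0.2362 0.4151] yaw -11.2 tilt 0.32 F [ 0.4  0.1 -1.6] w 0.233 q [ 0.24  0.18 -0.88  1.68  0.14  1.35 -0.86]
units shift [ 0.06 -0.84  1.9 ] turn [ 0.04  0.05 -2.23]
```

servo_tool(motion=[[[0.02,-0.3,0.2,0.02,0.02,0],[0.02,-0.3,0.35,0.02,0.02,0],[0.02,-0.24,0.35,0,0.01,0],[0,0,0.35,0,0,0],[0,0,0.35,0,0,0],[0,0,0.3,0,0,0],[0,0,0,0,0,0]]])

```text
clock: 7.6
position: [0.464, 0.2899, 0.3132]
ee_rot: [0.996, -0.09, -0.004, -0.001]
ft_force: [0.4, -0.4, -1.2]
grip_width: 0.236
```

```bash
python3 -c "
from h import *
goal([.4726,.2764,.2215])
c=cam('side','side5')
t=cam('top','top5')
print(proj(c,[.4726,.2764,.07]),proj(t,[.4726,.2764,.04]))
cv2.imwrite('pics/s5.png',cv2.resize(c['color'][100:300,240:400,::-1],None,fx=3,fy=3))
cv2.imwrite('pics/t5.png',cv2.resize(t['color'][180:310,90:300,::-1],None,fx=3,fy=3))
"
```

```text
t 7.6 pos [0.464  0.2899 0.3132] yaw -10.3 tilt 0.42 F [ 0.4 -0.4 -1.2] w 0.236 q [ 0.09  0.36 -0.87  1.75  0.29  1.18 -1.04]
units shift [0.23 0.24 1.83] turn [-0.01  0.08 -0.  ]
[316.16018962 185.42804254] [136.09955715 244.26177025]
```

View pics/s5.png

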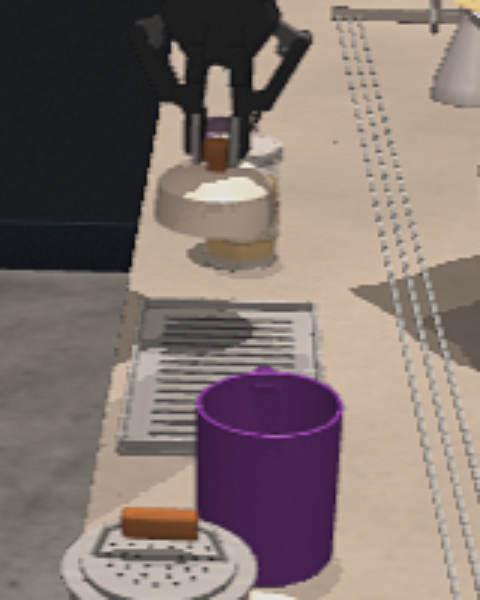

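View pics/t5.png

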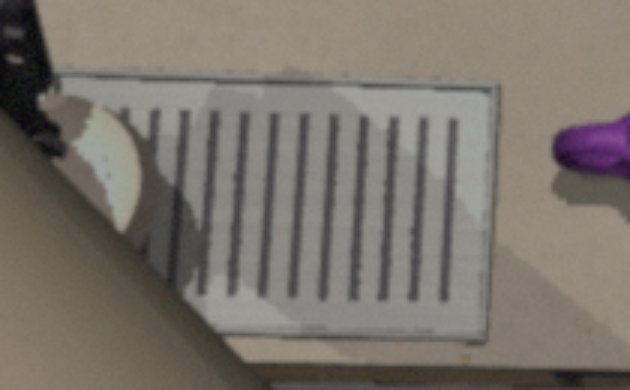

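servo_tool(motion=[[[0.1,0.1,0.2,0,0.03,0],[0.1,0.1,0.3,0,0.03,0],[0.03,0.04,0.3,0,0.02,0],[0,0,0.3,0,0,0],[0,0,0.25,0,0,0],[0,0,0.1,0,0,0],[0,0,0,0,0,0]]])

```text
clock: 8.4
position: [0.4756, 0.2746, 0.2375]
ee_rot: [0.996, -0.091, 0.002, -0.001]
ft_force: [-0.3, 0.3, 0.1]
grip_width: 0.239
```

```bash
python3 -c "
from h import *
goal([.4726,.2764,.2205])
c=cam('side','side6')
cv2.imwrite('pics/s6.png',cv2.resize(c['color'][130:280,250:370,::-1],None,fx=4,fy=4))
"
```

```text
t 8.4 pos [0.4756 0.2746 0.2375] yaw -10.4 tilt 0.31 F [-0.3  0.3  0.1] w 0.239 q [ 0.07  0.45 -0.82  1.81  0.38  1.04 -1.07]
units shift [-0.07 -0.02  0.34] turn [-0.04 -0.05  0.  ]
```

View pics/s6.png

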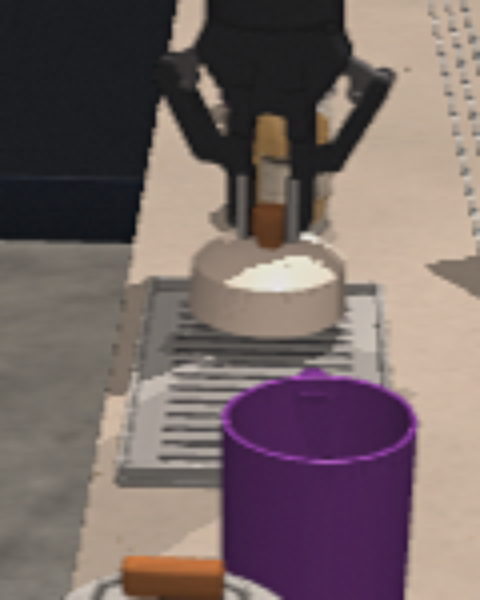

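servo_tool(motion=[[[-0.03,0,0.1,-0.02,-0.02,0],[-0.03,0,0.1,-0.02,-0.02,0],[0,0,0.07,0,0,0],[0,0,0.05,0,0,0],[0,0,0,0,0,0]]])

```text
clock: 8.95
position: [0.4727, 0.2762, 0.2221]
ee_rot: [0.996, -0.091, 0.002, -0.001]
ft_force: [0.5, 0.4, -0.3]
grip_width: 0.237
```

```bash
python3 -c "
from h import *
goal([.4726,.2764,.2205])"
```

```text
t 8.95 pos [0.4727 0.2762 0.2221] yaw -10.4 tilt 0.19 F [ 0.5  0.4 -0.3] w 0.237 q [ 0.06  0.47 -0.81  1.83  0.4   1.01 -1.09]
units shift [-0.   -0.    0.03] turn [-0.02 -0.03  0.  ]
```

servo_tool(motion=[[[0,0,0.04,0,0,0],[0,0,0.02,0,0,0]]])

```text
clock: 9.15
position: [0.4726, 0.2764, 0.2199]
ee_rot: [0.996, -0.091, 0.002, -0.0]
ft_force: [-7.9, -6.0, 17.3]
grip_width: 0.237
```

servo_tool(motion=[[[0,0,0.03,0,0,0],[0,0,0,0,0,0]]])

```text
clock: 9.35
position: [0.4727, 0.2768, 0.2205]
ee_rot: [0.996, -0.091, 0.002, 0.0]
ft_force: [0.2, -0.7, -2.5]
grip_width: 0.238
```

servo_tool(motion=[[[0,0,0,0,0,0],[0,0,0,0,0,0],[0,0,0,0,0,0],[0,0,0,0,0,0],[0,0,0,0,0,0]]], jaw=0)

```text
clock: 9.85
position: [0.473, 0.2769, 0.2208]
ee_rot: [0.996, -0.091, 0.003, -0.0]
ft_force: [0.1, 0.1, -0.5]
grip_width: 1.005
```

servo_tool(motion=[[[0,0,-0.2,0,0,0],[0,0,-0.4,0,0,0],[0,0,-0.6,0,0,0],[0,0,-0.6,0,0,0],[0,0,-0.6,0,0,0],[0,0,-0.6,0,0,0],[0,0,-0.3,0,0,0]]])

```text
clock: 10.55
position: [0.4708, 0.277, 0.3935]
ee_rot: [0.996, -0.09, 0.001, 0.0]
ft_force: [0.4, 0.5, 0.7]
grip_width: 0.998
```

```bash
python3 -c "
from h import *
goal([.4465,-.196,.40],90)
goal([.4465,-.196,.40],-90)
c=cam('side','side7');t=cam('top','top7')
cv2.imwrite('pics/s7.png',cv2.resize(c['color'][130:370,240:380,::-1],None,fx=2.5,fy=2.5))
cv2.imwrite('pics/m7.png',cv2.resize(c['color'][250:330,240:350,::-1],None,fx=6,fy=6))
cv2.imwrite('pics/t7.png',cv2.resize(t['color'][200:310,390:510,::-1],None,fx=5,fy=5))
"
```

```text
t 10.55 pos [0.4708 0.277  0.3935] yaw -10.3 tilt 0.11 F [0.4 0.5 0.7] w 0.998 q [ 0.15  0.28 -0.89  1.65  0.22  1.32 -0.96]
units shift [ 1.21  9.4  -0.12] turn [ 2.000e-02 -1.000e-02 -2.006e+01]
t 10.55 pos [0.4708 0.277  0.3935] yaw -10.3 tilt 0.11 F [0.4 0.5 0.7] w 0.998 q [ 0.15  0.28 -0.89  1.65  0.22  1.32 -0.96]
units shift [ 1.21  9.4  -0.12] turn [-1.000e-02 -2.000e-02  1.594e+01]
```

View pics/s7.png

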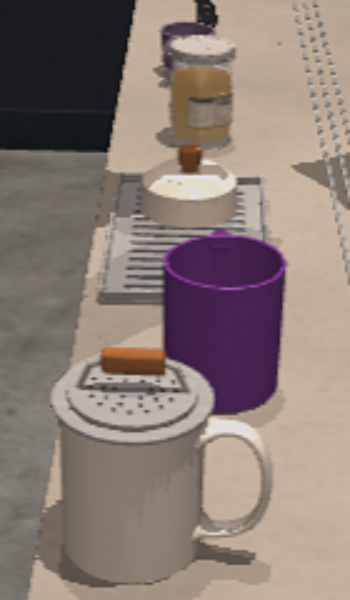

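View pics/m7.png

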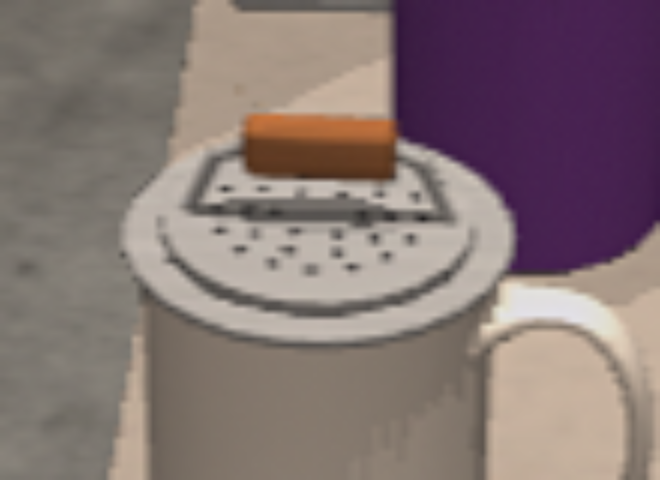

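View pics/t7.png

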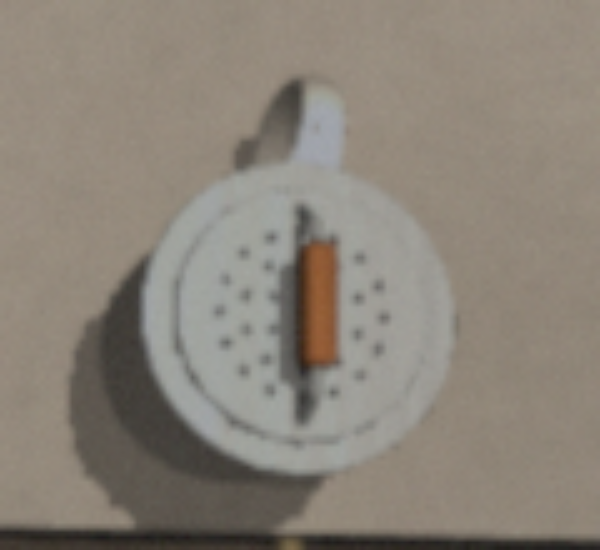

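The lid lies knob up in the tray at (190,190) in the crop. The infuser's handle bar is at (320,303) in the top crop and runs almost along world x. I'll measure it next.

```bash
python3 - <<'E'
from h import *
import cv2
def load(n): return cv2.imread(f"pics/{n}.png")[:,:,::-1]
T=dict(np.load("top0.npz"));S=dict(np.load("side0.npz"))
np.set_printoptions(precision=4,suppress=True)
for nm,c,roi in(("top7",T,(440,240,470,285)),("side7",S,(270,260,320,285))):
    im=load(nm);h=cv2.cvtColor(np.ascontiguousarray(im),cv2.COLOR_RGB2HSV);x0,y0,x1,y1=roi
    m=(h[...,0]<16)&(h[...,1]>120)&(h[...,2]>60);k=np.zeros_like(m);k[y0:y1,x0:x1]=1;m&=k
    print(nm,blobs(m))
    if nm=="top7":
        r=cv2.minAreaRect(np.argwhere(m)[:,::-1].astype(np.float32));B=cv2.boxPoints(r);W=np.array([plane(c,p,.132) for p in B]);print(r);print(W,W.mean(0))
t=blobs
print(tri(T,(390+320.5/5,200+303/5),S,(240+320/6,250+146/6)))
# flange centre top view at z .103
print("flange",plane(T,(390+300/5,200+318/5),.103), "side handle x", plane(S,(240+320/6,250+135/6),.132))
E
```

```text
top7 [([450, 249, 7, 24, 161], [453.0, 260.4])]
((453.0, 260.5), (23.0, 6.0), 90.0)
[[ 0.4628 -0.1889  0.132 ]
 [ 0.463  -0.1974  0.132 ]
 [ 0.4304 -0.1968  0.132 ]
 [ 0.4302 -0.1883  0.132 ]] [ 0.4466 -0.1929  0.132 ]
side7 [([281, 269, 25, 11, 249], [292.9, 274.0])]
(array([ 0.4467, -0.1963,  0.1248]), np.float64(0.0015585020981554781))
flange [ 0.446  -0.1957  0.103 ] side handle x [ 0.4462 -0.2035  0.132 ]
```

servo_tool(motion=[[[0.05,0.4,0,0,0,0],[0.1,0.75,0,0,0,0],[0.1,0.8,0,0,0,0],[0.12,0.85,0,0,0,0],[0.12,0.85,0,0,0,0],[0.12,0.85,0,0,0,0],[0.12,0.85,0,0,0,0],[0.12,0.85,0,0,0,0],[0.12,0.85,0,0,0,0],[0.12,0.8,0,0,0,0],[0.1,0.75,0,0,0,0],[0.05,0.5,0,0,0,0]]])

```text
clock: 11.85
position: [0.4465, -0.1951, 0.3878]
ee_rot: [0.996, -0.085, -0.002, -0.001]
ft_force: [-0.0, -0.0, -0.1]
grip_width: 1.001
```

servo_tool(motion=[[[0,0,0,0,0,0.5],[0,0,0,0,0,1],[0,0,0,0,0,1],[0,0,0,0,0,1],[0,0,0,0,0,1],[0,0,0,0,0,1],[0,0,0,0,0,1],[0,0,0,0,0,1],[0,0,0,0,0,1],[0,0,0,0,0,1],[0,0,0,0,0,1],[0,0,0,0,0,1]]])

```text
clock: 13.05
position: [0.442, -0.1991, 0.3795]
ee_rot: [0.82, -0.573, -0.009, 0.001]
ft_force: [-0.4, -0.2, 0.7]
grip_width: 1.004
```

```bash
python3 -c "
from h import *
goal([.4465,-.1955,.35],-90)"
```

```text
t 13.05 pos [ 0.442  -0.1991  0.3795] yaw -69.9 tilt 1.09 F [-0.4 -0.2  0.7] w 1.004 q [ 0.78  0.08 -0.46  1.83  0.03  1.27 -0.92]
units shift [-0.03 -0.12  0.59] turn [0.17 0.14 4.02]
```

servo_tool(motion=[[[-0.01,-0.03,0.1,0.05,0.04,0.8],[-0.01,-0.03,0.1,0.05,0.04,0.8],[-0.01,-0.03,0.1,0.04,0.03,0.8],[0,-0.03,0.1,0.03,0.03,0.8],[0,0,0.1,0,0,0.8],[0,0,0,0,0,0]]])

```text
clock: 13.65
position: [0.4458, -0.195, 0.3501]
ee_rot: [-0.702, 0.712, 0.003, -0.0]
ft_force: [-0.2, 0.0, -0.3]
grip_width: 0.994
```

```bash
python3 -c "
from h import *
goal([.4465,-.1955,.32],-90)
c=cam('side')
cv2.imwrite('pics/s8.png',cv2.resize(c['color'][130:370,200:400,::-1],None,fx=2.5,fy=2.5))"
```

```text
t 13.65 pos [ 0.4458 -0.195   0.3501] yaw -90.8 tilt 0.31 F [-0.2  0.  -0.3] w 0.994 q [ 0.75  0.1  -0.45  1.87  0.04  1.19 -1.3 ]
units shift [ 0.01 -0.02  0.6 ] turn [ 0.05  0.04 -0.17]
```

View pics/s8.png

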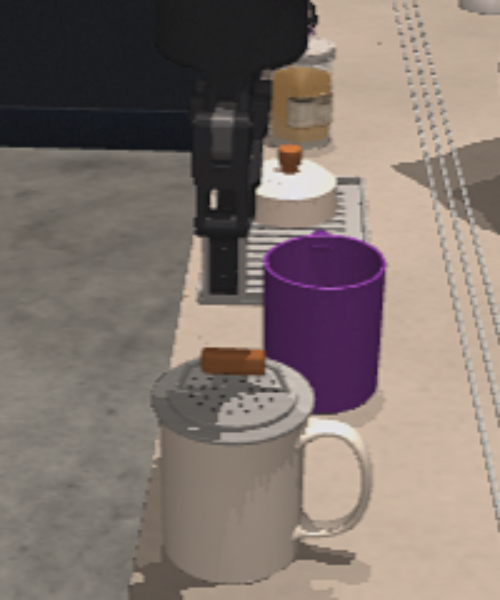

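```bash
python3 -c "
from h import *
S=dict(np.load('side0.npz'))
for P in([.4458,-.245,.19],[.4458,-.245,.21],[.4465,-.2,.125]): p=proj(S,P);print((p-[200,130])*2.5)"
```

```text
[228.84344132 299.55644051]
[229.01338843 263.91317568]
[234.1072574 363.8133707]
```

servo_tool(motion=[[[0.01,-0.02,0.2,0.03,0.02,-0.1],[0,0,0.3,0.02,0.02,-0.05],[0,0,0.3,0,0,0],[0,0,0.25,0,0,0],[0,0,0.17,0,0,0],[0,0,0,0,0,0]]])

```text
clock: 14.3
position: [0.4468, -0.1956, 0.2853]
ee_rot: [0.711, -0.703, 0.001, -0.0]
ft_force: [-0.4, 0.2, 0.4]
grip_width: 1.004
```

```bash
python3 -c "
from h import *
goal([.4465,-.1955,.286],-90)"
```

```text
t 14.3 pos [ 0.4468 -0.1956  0.2853] yaw -89.3 tilt 0.09 F [-0.4  0.2  0.4] w 1.004 q [ 0.74  0.17 -0.45  1.94  0.09  1.05 -1.31]
units shift [-0.    0.01 -0.01] turn [-0.01 -0.01  0.14]
```

servo_tool(motion=[[[0,0,0,0,0,0],[0,0,0,0,0,0],[0,0,0,0,0,0],[0,0,0,0,0,0],[0,0,0,0,0,0],[0,0,0,0,0,0],[0,0,0,0,0,0],[0,0,0,0,0,0],[0,0,0,0,0,0],[0,0,0,0,0,0]]], jaw=255, force=50)

```text
clock: 15.3
position: [0.4475, -0.1957, 0.2872]
ee_rot: [0.712, -0.703, 0.002, -0.001]
ft_force: [-0.5, 0.1, -0.1]
grip_width: 0.101
```

servo_tool(motion=[[[0,0,-0.1,0,0,0],[0,0,-0.15,0,0,0],[0,0,-0.2,0,0,0],[0,0,0,0,0,0]]])

```text
clock: 15.7
position: [0.4473, -0.1956, 0.3117]
ee_rot: [0.712, -0.703, 0.002, -0.001]
ft_force: [0.5, 0.3, -1.2]
grip_width: 0.103
```

```bash
python3 -c "
from h import *
goal([.4465,-.1955,.45],-90)
c=cam('side')
cv2.imwrite('pics/s9.png',cv2.resize(c['color'][130:370,200:400,::-1],None,fx=2.5,fy=2.5))"
```

```text
t 15.7 pos [ 0.4473 -0.1956  0.3117] yaw -89.3 tilt 0.24 F [ 0.5  0.3 -1.2] w 0.103 q [ 0.75  0.14 -0.46  1.91  0.07  1.1  -1.29]
units shift [ 0.    0.01 -2.77] turn [-0.04 -0.02  0.15]
```

View pics/s9.png

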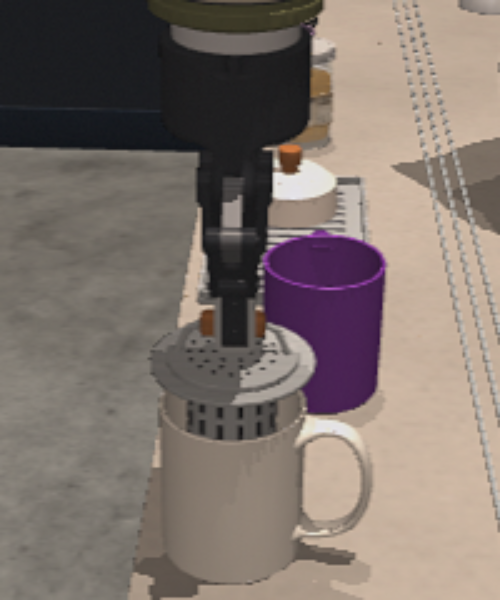

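servo_tool(motion=[[[0,0,-0.2,0,0,0],[0,0,-0.25,0,0,0],[0,0,-0.25,0,0,0],[0,0,-0.25,0,0,0],[0,0,-0.25,0,0,0],[0,0,-0.25,0,0,0],[0,0,-0.25,0,0,0],[0,0,-0.25,0,0,0],[0,0,-0.2,0,0,0],[0,0,0,0,0,0]]])

```text
clock: 16.75
position: [0.4467, -0.1952, 0.4297]
ee_rot: [0.712, -0.702, 0.003, -0.001]
ft_force: [-0.2, -0.1, -1.2]
grip_width: 0.102
```

```bash
python3 -c "
from h import *
goal([.4726,.1564,.42],-90)
c=cam('side')
cv2.imwrite('pics/s10.png',cv2.resize(c['color'][100:370,200:400,::-1],None,fx=2.2,fy=2.2))"
```

```text
t 16.75 pos [ 0.4467 -0.1952  0.4297] yaw -89.3 tilt 0.33 F [-0.2 -0.1 -1.2] w 0.102 q [ 0.76  0.04 -0.45  1.76  0.02  1.35 -1.25]
units shift [-7.02 -0.61  0.17] turn [-0.06 -0.03  0.15]
```

View pics/s10.png

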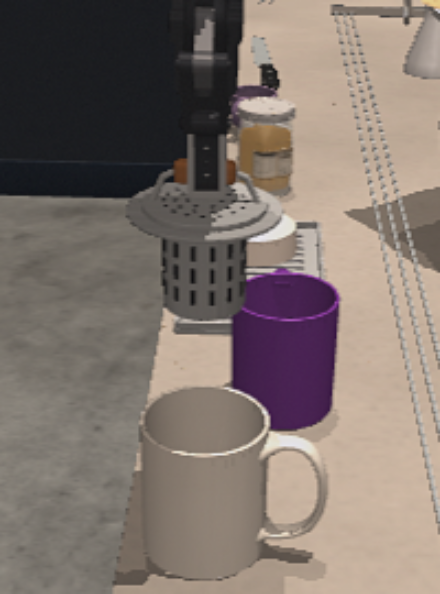

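servo_tool(motion=[[[-0.3,0,0,0,0,0],[-0.5,-0.05,0,-0.02,-0.01,0],[-0.65,-0.06,0,-0.02,-0.01,0],[-0.7,-0.06,0,0,0,0],[-0.7,-0.06,0,0,0,0],[-0.7,-0.06,0,0,0,0],[-0.7,-0.06,0,0,0,0],[-0.7,-0.06,0,0,0,0],[-0.65,-0.06,0,0,0,0],[-0.6,-0.06,0,0,0,0],[-0.4,-0.05,0,0,0,0],[-0.1,0,0,0,0,0]]])

```text
clock: 18.0
position: [0.4648, 0.1626, 0.4208]
ee_rot: [0.713, -0.701, -0.005, 0.004]
ft_force: [0.4, -0.4, -1.8]
grip_width: 0.105
```

```bash
python3 -c "
from h import *
goal([.4726,.1564,.30],-90)"
```

```text
t 18.0 pos [0.4648 0.1626 0.4208] yaw -89.1 tilt 0.71 F [ 0.4 -0.4 -1.8] w 0.105 q [ 0.36  0.1  -0.83  1.74  0.07  1.35 -2.03]
units shift [ 0.13 -0.18  2.41] turn [0.14 0.02 0.19]
```

servo_tool(motion=[[[0.05,-0.06,0.2,0.05,0,0],[0.04,-0.06,0.35,0.05,0.01,0],[0.02,-0.03,0.35,0.03,0,0],[0.02,-0.03,0.4,0,0,0],[0,0,0.4,0,0,0],[0,0,0.4,0,0,0],[0,0,0.3,0,0,0],[0,0,0,0,0,0]]])

```text
clock: 18.8
position: [0.4717, 0.1476, 0.2887]
ee_rot: [0.71, -0.704, -0.0, 0.004]
ft_force: [-0.3, 0.5, -1.1]
grip_width: 0.107
```

```bash
python3 -c "
from h import *
goal([.4726,.1564,.2525],-90)
c=cam('side');cam('top','top11')
cv2.imwrite('pics/s11.png',cv2.resize(c['color'][100:300,230:380,::-1],None,fx=3,fy=3))"
```

```text
t 18.8 pos [0.4717 0.1476 0.2887] yaw -89.5 tilt 0.45 F [-0.3  0.5 -1.1] w 0.107 q [ 0.33  0.24 -0.8   1.9   0.2   1.09 -2.11]
units shift [-0.18 -0.02  0.72] turn [ 0.07 -0.06  0.11]
```

View pics/s11.png

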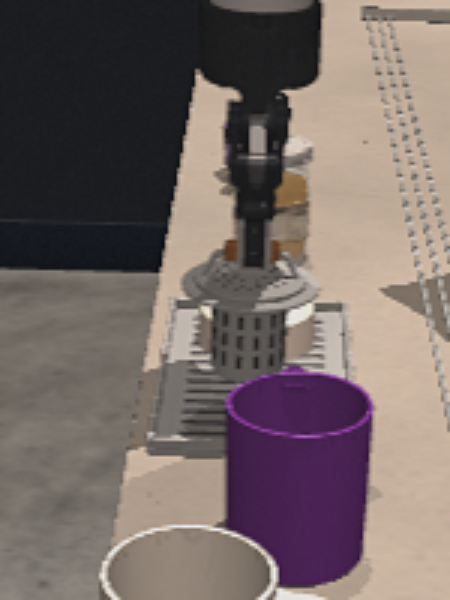

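View pics/top11.png

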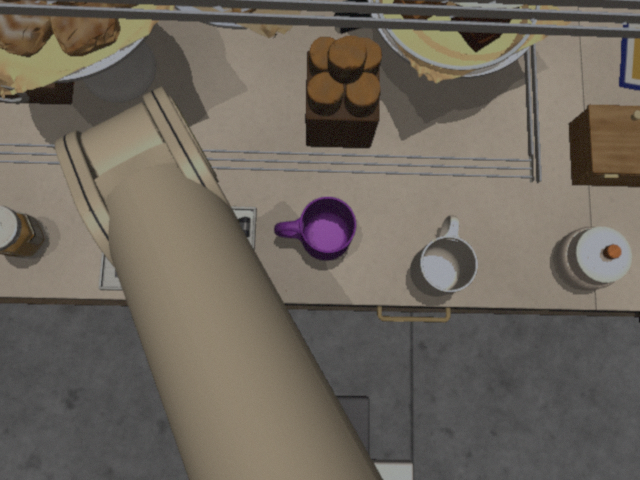

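servo_tool(motion=[[[-0.09,-0.01,0.15,0.03,-0.03,0.05],[-0.09,-0.01,0.2,0.03,-0.03,0.05],[0,0,0.2,0,0,0],[0,0,0.08,0,0,0],[0,0,0,0,0,0]]])

```text
clock: 19.4
position: [0.4743, 0.1579, 0.2585]
ee_rot: [-0.707, 0.707, -0.002, 0.003]
ft_force: [0.7, 0.1, -1.5]
grip_width: 0.106
```

```bash
python3 -c "
from h import *
goal([.4726,.1564,.2525],-90)
c=cam('side')
cv2.imwrite('pics/s12.png',cv2.resize(c['color'][150:270,250:370,::-1],None,fx=5,fy=5))"
```

```text
t 19.4 pos [0.4743 0.1579 0.2585] yaw -90.0 tilt 0.37 F [ 0.7  0.1 -1.5] w 0.106 q [ 0.29  0.29 -0.79  1.92  0.24  1.02 -2.17]
units shift [0.03 0.03 0.12] turn [-0.07  0.02 -0.01]
```

View pics/s12.png

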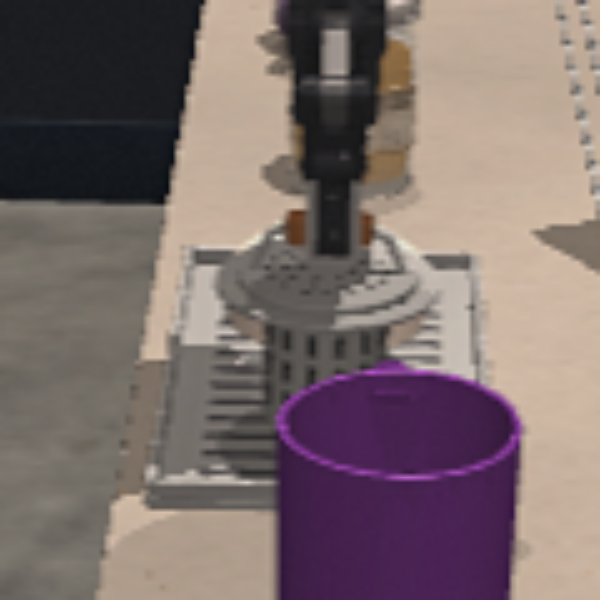

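servo_tool(motion=[[[0.03,0.03,0.06,-0.05,0.02,0],[0,0,0.05,0,0,0],[0,0,0.03,0,0,0]]])

```text
clock: 19.75
position: [0.473, 0.1563, 0.2519]
ee_rot: [-0.707, 0.707, -0.001, 0.001]
ft_force: [0.5, 0.4, -1.8]
grip_width: 0.103
```

servo_tool(motion=[[[0,0,0.03,0,0,0],[0,0,0,0,0,0]]])

```text
clock: 19.95
position: [0.4734, 0.1565, 0.2512]
ee_rot: [-0.707, 0.707, -0.001, 0.001]
ft_force: [-0.9, 0.6, -1.5]
grip_width: 0.104
```

servo_tool(motion=[[[0,0,0.04,0,0,0],[0,0,0.02,0,0,0]]])

```text
clock: 20.15
position: [0.4741, 0.1572, 0.2511]
ee_rot: [-0.707, 0.707, -0.003, 0.002]
ft_force: [-7.0, -2.8, 12.9]
grip_width: 0.099
```

servo_tool(motion=[[[0,0,0.03,0,0,0]]])

```text
clock: 20.25
position: [0.4742, 0.1574, 0.2511]
ee_rot: [-0.707, 0.708, -0.003, 0.002]
ft_force: [-9.9, -3.6, 25.3]
grip_width: 0.105
```

servo_tool(motion=[[[0,0,0,0,0,0],[0,0,0,0,0,0]]])

```text
clock: 20.45
position: [0.4743, 0.1576, 0.2516]
ee_rot: [-0.707, 0.707, -0.004, 0.002]
ft_force: [-0.7, 0.1, -1.1]
grip_width: 0.101
```

```bash
python3 -c "
from h import *
goal([.4726,.1564,.2525],-90)
c=cam('side')
cv2.imwrite('pics/s13.png',cv2.resize(c['color'][150:270,250:370,::-1],None,fx=5,fy=5))"
```

```text
t 20.45 pos [0.4743 0.1576 0.2516] yaw -90.1 tilt 0.46 F [-0.7  0.1 -1.1] w 0.101 q [ 0.29  0.3  -0.78  1.93  0.26  1.01 -2.18]
units shift [ 0.02  0.03 -0.02] turn [-0.09 -0.03 -0.01]
```

View pics/s13.png

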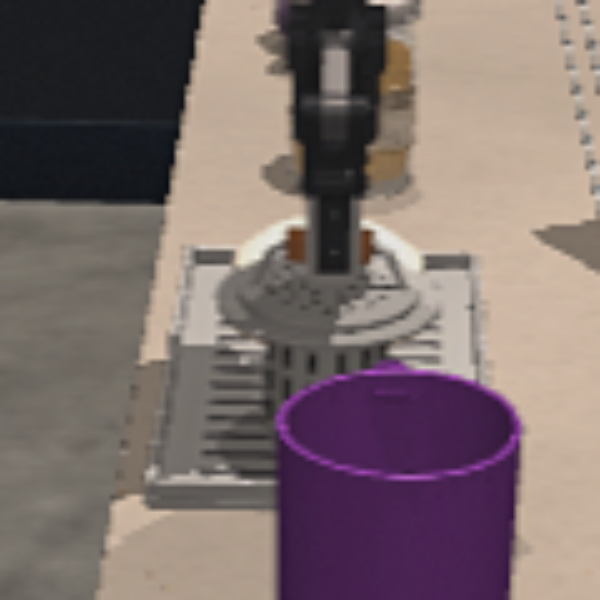

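servo_tool(motion=[[[0,0,0,0,0,0],[0,0,0,0,0,0],[0,0,0,0,0,0],[0,0,0,0,0,0],[0,0,0,0,0,0],[0,0,0,0,0,0]]], jaw=0)

```text
clock: 21.1
position: [0.4745, 0.1575, 0.2511]
ee_rot: [-0.707, 0.708, -0.003, 0.002]
ft_force: [0.2, -0.7, -0.2]
grip_width: 1.001
```

servo_tool(motion=[[[0,0,-0.1,0,0,0],[0,0,-0.3,0,0,0],[0,0,-0.5,0,0,0],[0,0,-0.6,0,0,0],[0,0,-0.6,0,0,0],[0,0,-0.6,0,0,0],[0,0,-0.4,0,0,0],[0.6,0,0,0,0,0],[0.7,0,0,0,0,0],[0.7,0,0,0,0,0],[0.7,0,0,0,0,0],[0.4,0,0,0,0,0]]])

```text
clock: 22.3
position: [0.4712, 0.0043, 0.4268]
ee_rot: [0.712, -0.703, 0.006, -0.007]
ft_force: [0.3, 0.0, -0.8]
grip_width: 1.001
```

```bash
python3 -c "
from h import *
goal(None)
c=cam('side','side14');t=cam('top','top14')
cv2.imwrite('pics/s14.png',cv2.resize(c['color'][150:370,240:380,::-1],None,fx=2.7,fy=2.7))
"
```

```text
t 22.3 pos [0.4712 0.0043 0.4268] yaw -89.3 tilt 1.07 F [ 0.3  0.  -0.8] w 1.001 q [ 0.58  0.01 -0.68  1.79  0.01  1.33 -1.66]
```

View pics/s14.png

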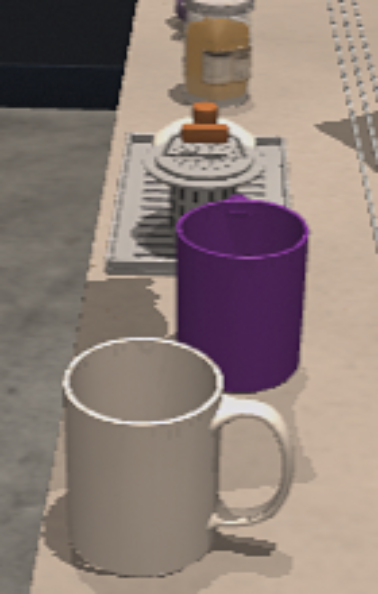

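View pics/top14.png

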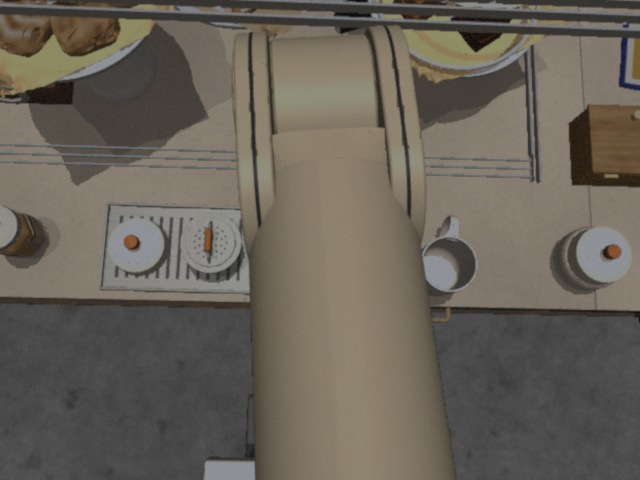

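Both parts stand in the tray: the lid at (136,246) and the infuser at (210,243) in the top view. The mug at (447,264) is empty and upright, and the purple mug is where it was. One quick numeric check before handing in.

```bash
python3 - <<'E'
from h import *
T=dict(np.load("top0.npz"));S=dict(np.load("side0.npz"))
np.set_printoptions(precision=4,suppress=True)
for nm,rois in(("top14",[(105,205,160,285),(180,205,245,285)]),("side14",[(300,183,330,195),(300,196,330,204)])):
    h=cv2.cvtColor(cv2.imread(f"pics/{nm}.png"),cv2.COLOR_BGR2HSV);m=(h[...,0]<16)&(h[...,1]>120)&(h[...,2]>60)
    for r in rois:
        k=np.zeros_like(m);k[r[1]:r[3],r[0]:r[2]]=1;print(nm,blobs(m&k,20))
        if nm=="top14":
            b=blobs(m&k,20)
            for z in(.063,.096): print(z,plane(T,b[0][1],z))
a=cv2.imread("pics/side7.png").astype(int);b=cv2.imread("pics/side14.png").astype(int)
print("mug body/handle diff",np.abs(a-b)[310:365,250:350].mean())
E
```

```text
top14 [([124, 236, 14, 13, 138], [130.6, 241.7])]
0.063 [0.4727 0.2779 0.063 ]
0.096 [0.4674 0.2677 0.096 ]
top14 [([205, 228, 7, 23, 140], [207.8, 239.0])]
0.063 [0.4798 0.163  0.063 ]
0.096 [0.4743 0.1571 0.096 ]
side14 [([312, 188, 8, 7, 56], [315.5, 191.0])]
side14 [([307, 196, 18, 7, 114], [315.5, 199.0])]
mug body/handle diff 6.003818181818182
```

```bash
python3 -c "
from h import *
print(order.hand_in())"
```

```text
the job is handed in; nothing more can be done
None
```

I lifted the lid off by its knob and set it knob up, flat in the tray. I then lifted the infuser out by its handle bar and stood it upright beside the lid. I handed the job in at about 22 s of the 64 s allowed.

- **Final positions:** The lid's knob is at (0.473, 0.278), against an aim of (0.473, 0.276). The infuser's handle is at (0.474, 0.157), against an aim of (0.473, 0.156). In the last pictures both stand level in the tray with a gap between them, and the gripper is well clear of them.
- **Mug and look-alikes:** The mug is empty and upright where it was, and the purple mug and the sugar bowl look untouched. A before/after difference over the mug's body in the side view averaged 6 grey levels. I put that down to the arm's shadow but did not check it.
- **Infuser tilt:** The infuser hung about 2–3° off level in the grip while I carried it. It settled level when released.
- **Forces:** The highest wrist readings were about 17 N vertically when the lid touched down and 25 N when the infuser did.

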